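# Close the double-lidded tea caddy

### The arm

A 6-joint arm with a two-finger parallel gripper is mounted at the origin on a cart in front of the work surface, level with it; the furniture and walls round the work are solid. World frame = base frame: x ahead of the robot, y to its left, z up, the work surface at z = 0. Lengths are in m, angles in rad, forces in N, time in s.
With the tool pointing down it reaches from about 0.35 to 0.85 m from the base axis. Payload 8.1 kg.
Tool frame: the origin (TCP) lies between the finger pads; the fingertips stand 25 mm ahead of it and the grasp point (between the pads) lies 6 mm ahead of it (env.finger_overhang is the distance from the TCP to the fingertips, in m); z points along the fingers, y is the line along which they close (so a half turn about z gives the same grasp; the last joint's range is limited). The gripper opens to 93 mm and grips with 3 to 60 N. Pads are 15 mm wide; open, the fingers measure 128 mm over their backs; the gripper's body (75 mm by 188 mm) begins 65 mm behind the grasp point.
Start: joints at [-1.197, 0.13, 1.488, -0, 1.523, -0.085], TCP at [0.266, -0.538, 0.244] pointing down, gripper open.
Joint ranges: [-2.96, 2.96], [-0.89, 2.26], [0.02, 2.5], [-1.34, 4.48], [0, 2.73], [-2.66, 2.66]. Speed limits (rad/s): [2.39, 2.39, 2.79, 3.14, 3.14, 3.14].

### API

Orientations are given as a 3x3 rotation matrix whose columns are the frame's x, y, z axes.
In Python, from bench import env gives the robot as it stands.
- The arm moves only by the shell command python3 -m creep 'ROWS'. ROWS is a JSON list of rows, 1 to 5 of them, each of 7 numbers: the finger opening in m, then dx, dy, dz in m, then a rotation vector rx, ry, rz in rad; each row shifts and turns the commanded pose from where the row before left it, along the tool's axes as they then stand; what a row does not reach is not made up. A row lasts 1/10 s, in which the tool goes at most 0.05 m and 0.15 rad, less where a joint would pass 70% of its speed; a pose out of reach is approached as far as the arm can. The fingers move at their own pace and stop on an object; the grip force is fixed at half the most. Time passes only in rows, so rows that do not move let the fingers close. It prints the time, the measured TCP pose, the force, the opening and the grip force at its end. Input that does not fit is refused with a message, and nothing moves.
- env.read_state(): the state, without advancing time (a new reading comes with each control period).
- env.grab_frame(name): name is "side" or "top" or "wrist"; returns a dict with "pixels" (384x512x3 uint8, blue, green, red), "intrinsics" (3x3 intrinsics, pixels), "dist" ([k1, k2, p1, p2, k3] as OpenCV has them; the pictures are not rectified), "world_from_camera" (4x4, takes a point from camera to world coordinates). Camera axes: x right, y down, z forward; pixel columns grow to the right and rows downward; lengths in m; the calibration is good to about 2 mm. A picture is of the moment at which its call begins. There is no depth.
- env.job_done(): hands the job in; it is judged then, once.
The state is a dict: "clock": time; "joint_positions": joint angles; "qd": joint speeds; "joint_efforts": joint torques, N m; "tcp_pos": TCP position; "ee_rot": TCP orientation; "force": force on the tool from outside, world axes, zero at the start; "ft_torque": the same for the moment, N m; "gripper_width": finger opening in m; "gripper_force": force on a finger pad.
Only numpy, scipy, OpenCV 4.12 (cv2) and the standard library are available. Lean on these libraries where they do the work, as an engineer would, in place of code of your own. Each camera call takes 0.05 s, during which the arm holds its last target. There are 200 camera calls.

### The job

The steel tea caddy has been washed and dried and its two lids lie beside it. Close it up again: lay the small inner lid flat in the stepped mouth of the caddy and let go of it, then set the deep outer cap over the neck and press it straight down until it clicks past the sprung catch balls. Do not ease off at the click: keep pressing about as hard as it took to make it click, so that the rubber seal under the cap beds in, and finish like that, still pressing. Keep the caddy upright and roughly where it stands, and do not disturb the mug, lemon, teaspoon and box of tea round it.

Things in the scene. Friction and masses are not known exactly. Their poses are not given: they have to be found in the camera images.
- caddy: Open brushed-steel tea caddy, 0.8 to 1 kg, standing loose on the worktop. Origin: centre of its underside, z up along its axis. The can is 88 mm across up to a shoulder at 78 mm; from it a neck 66 mm across rises to a rounded rim at 104 mm. The mouth is open and has a stepped seat for the inner lid. Mind the wall cabinet: it hangs over the worktop beyond x = 0.55 m, from 0.48 m up
- caddy_seat (a point): Centre of the seat in the caddy's mouth, 99 mm above its underside: a round recess 57 mm across and 5 mm deep below the rim, with a rounded edge, over a ledge 4.5 mm wide; the opening inside the ledge is 47 mm across
- caddy_catches (a point): Point on the caddy's axis, 93 mm above its underside, level with the centres of four sprung steel catch balls that stand 4 mm out of the neck, 90 degrees apart. They give way inwards when the cap's bead is pushed over them and spring out above it
- caddy_seal (a point): Point on the caddy's axis, 82.5 mm above its underside, level with the free top of the black rubber sealing ring that lies round the foot of the neck on the shoulder (86 mm across, 4.5 mm thick)
- seal (a joint): How far the top of the rubber sealing ring is squeezed down: 0 m free, 0.0045 m flat. It gives 1 mm for each 3 N. Under the snapped cap alone it stands at about 0.001 m; pushing the cap down with 10 to 15 N squeezes it to 0.003 m or more
- inner_lid: Inner lid: flat steel disc 52.4 mm across and 5 mm thick, its lower edge bevelled, with a round pull knob in the middle, 16 mm across, whose top is 19 mm above the underside; 60 g. Origin: centre of the disc's underside, z up. It lies knob up on the worktop. In place its origin is at caddy_seat and the disc's top is level with the rim
- lid_knob (a point): Middle of the inner lid's knob, on the axis, 12 mm above the disc's underside; the knob reaches from 5 to 19 mm
- snap_cap: Deep outer cap: steel, 84 mm across, 44 mm high without its knob, open below; about 140 g. Origin: centre of the skirt's lower edge, z up. It stands mouth down on the worktop. Inside, 5 mm above the edge, a rolled bead leaves a 69 mm opening to go over the neck, any way round. On the neck it first rests on the catch balls, origin 94 mm above the caddy's underside
- cap_knob (a point): Middle of the black knob on the cap, on the axis, 56 mm above the skirt's edge; knob 21 to 25 mm across, from 44 to 69 mm. Pushing the cap past the balls takes 9 to 18 N over some 6 mm; then the force drops (the balls even draw the cap down), and the skirt comes down on the rubber ring, cap origin about 82 mm above the caddy's underside; pressed with 10 N it goes to about 79 mm
- tea_box: Bystander: red cardboard box of tea, 72x135x78 mm. Origin: centre of its underside
- mug: Bystander: dark grey mug, 81 mm across, 94 mm high. Origin: centre of its underside
- lemon: Bystander: lemon, 71x53x51 mm. Origin: centre of its underside
- teaspoon: Bystander: steel teaspoon, 130 mm long. Origin: centre of its underside
There are look-alikes about, which are no part of the job. There is more than one size of the inner_lid; the job needs the smallest.

How it is judged:
By the outcome, as a careful person would: the job done as asked, in the order asked, and still so for the second after the job is handed in, while the arm keeps its last pose, push and grip.
It also fails if it takes over 72 s, if anything falls off the work surface, if the arm or the gripper's body presses on something with over 40 N, if the wrist force passes 120 N, or if a joint passes its speed limit or range.

## Working session

There is one attempt and no reset: what is moved stays moved. The work goes in short steps, Python scripts to look and compute and a shell command to move; the robot and the scene stay as the last step left them, time stands still between calls to the robot, and variables do not carry over. Pictures are saved under pics/ and viewed, at most 10 in all, crops included, and the job is handed in when it is done.

```bash
mkdir -p pics; ls
cat > h.py <<'E'
import numpy as np, cv2
from bench import env
def grab(n,f=None):
    d=env.grab_frame(n)
    d={k:np.array(v) for k,v in d.items() if k in("pixels","intrinsics","dist","world_from_camera")}
    if f: cv2.imwrite(f,d["pixels"])
    return d
def onplane(d,uv,z):
    p=cv2.undistortPoints(np.array(uv,float).reshape(-1,1,2),d["intrinsics"],d["dist"]).reshape(-1,2)
    T=d["world_from_camera"]; r=np.c_[p,np.ones(len(p))]@T[:3,:3].T; o=T[:3,3]
    return o+r*((z-o[2])/r[:,2])[:,None]
def proj(d,P):
    T=np.linalg.inv(d["world_from_camera"])
    return cv2.projectPoints(np.array(P,float).reshape(-1,1,3),cv2.Rodrigues(T[:3,:3])[0],T[:3,3],d["intrinsics"],d["dist"])[0].reshape(-1,2)
E
python3 - <<'E'
from h import *
a=grab("top");b=grab("side")
np.set_printoptions(precision=3,suppress=True)
for d in(a,b):print(d["world_from_camera"],d["intrinsics"][0,0])
cv2.imwrite("pics/t.png",cv2.resize(a["pixels"],(768,576)));cv2.imwrite("pics/s.png",cv2.resize(b["pixels"],(768,576)))
s=env.read_state();print(s["ee_rot"],s["clock"],s["gripper_width"],s["force"])
E
```

```text
pics
[[-0.004 -0.993  0.121  0.419]
 [-1.     0.006  0.014  0.077]
 [-0.014 -0.121 -0.993  1.484]
 [ 0.     0.     0.     1.   ]] 487.44197825946617
[[ 0.968 -0.119  0.221  0.302]
 [-0.25  -0.396  0.884 -0.997]
 [-0.018 -0.911 -0.413  0.59 ]
 [ 0.     0.     0.     1.   ]] 409.59851179472037
[[ 0.897  0.443 -0.001]
 [ 0.443 -0.897  0.002]
 [ 0.    -0.002 -1.   ]] 0.1 0.0930913346677926 [-0.636  1.06   0.79 ]
```

View pics/t.png

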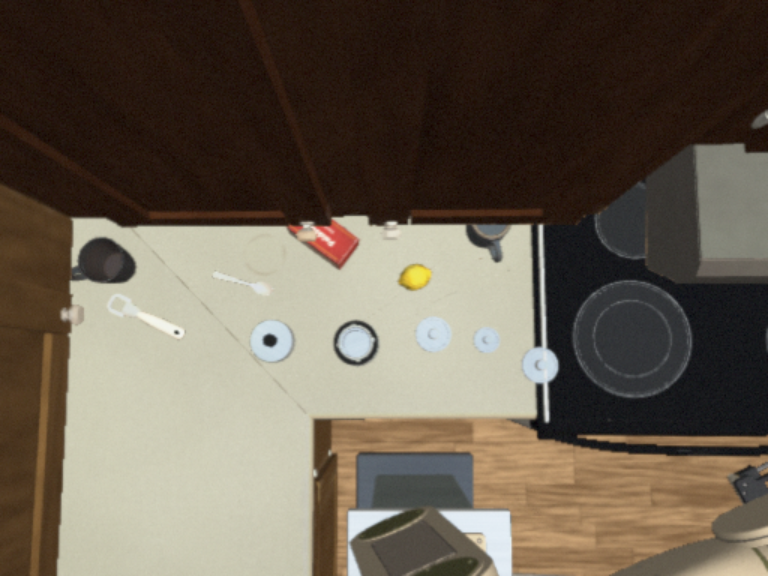

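View pics/s.png

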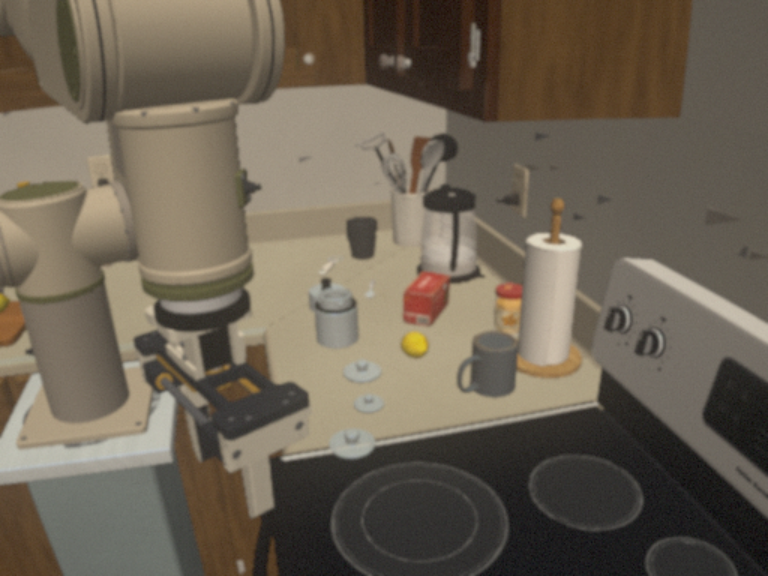

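The top view (768-wide scale) shows the cap at (271,340) and the caddy at (356,343). Three lids lie at (434,334), (487,340) and (540,365), and the middle one is smallest. The side view agrees.

Run:
```python
from h import *
np.set_printoptions(precision=4,suppress=True)
a=grab("top");b=grab("side")
h=cv2.cvtColor(a["pixels"],cv2.COLOR_BGR2HSV)
def blobs(d,m,z,amin,box):
    m=m.astype(np.uint8)
    n,l,st,c=cv2.connectedComponentsWithStats(m)
    for i in range(1,n):
        x,y=c[i]
        if st[i,4]>amin and box[0]<x<box[2] and box[1]<y<box[3]:
            k=max(cv2.findContours((l==i).astype(np.uint8),0,1)[0],key=len)
            (cx,cy),r=cv2.minEnclosingCircle(k)
            p=onplane(d,[c[i],[cx,cy],[cx+r,cy]],z);print(c[i],(round(cx,1),round(cy,1)),st[i],p[0],p[1][:2],"diam mm",2000*np.linalg.norm(p[2]-p[1]))
px=a["pixels"].astype(int)
print([px[y,x] for x,y in[(285,220),(325,229),(300,250),(172,227),(324,226),(237,228)]])
blue=(px[...,0]>px[...,2]+4)&(px[...,0]>100)
print("blue z=.005");blobs(a,blue,.005,60,(150,190,380,270))
dark=px.sum(2)<150
print("dark z=.08");blobs(a,dark,.08,20,(150,190,350,270))
q=b["pixels"].astype(int)
blue=(q[...,0]>q[...,2]+0)&(q[...,0]>90)
print("side");blobs(b,blue,.005,60,(180,180,300,310))
A=a["pixels"][185:275,150:380]; cv2.imwrite("pics/c1.png",cv2.resize(A,None,fx=3.4,fy=3.4,interpolation=cv2.INTER_CUBIC))
B=b["pixels"][170:310,190:290]
cv2.imwrite("pics/c2.png",cv2.resize(B,None,fx=4,fy=4,interpolation=cv2.INTER_CUBIC))
```

```text
[array([221, 212, 197]), array([210, 198, 183]), array([184, 204, 207]), array([228, 223, 209]), array([223, 213, 195]), array([228, 219, 204])]
blue z=.005
[288.4713 222.4414] (288.5, 222.5) [277 211  24  24 435] [ 0.4953 -0.0125  0.005 ] [ 0.4951 -0.0126] diam mm 71.57956425555884
[180.6856 226.9112] (180.6, 226.9) [167 213  28  28 563] [0.4834 0.314  0.005 ] [0.4834 0.3143] diam mm 84.73852272745545
[236.3481 227.8011] (237.1, 227.5) [226 218  24  21 362] [0.4798 0.1453 0.005 ] [0.4806 0.143 ] diam mm 72.62832751715412
[324.0786 226.2227] (324.0, 226.1) [316 218  17  17 229] [ 0.4835 -0.1196  0.005 ] [ 0.484  -0.1195] diam mm 51.3335937696401
[359.8283 243.2511] (360.5, 246.0) [348 231  24  31 466] [ 0.4322 -0.2251  0.005 ] [ 0.4241 -0.2269] diam mm 91.46285313569213
dark z=.08
[179.7714 226.5714] (179.8, 226.6) [177 224   7   6  35] [0.4811 0.3046 0.08  ] [0.481  0.3045] diam mm 18.653315382187202
side
```

View pics/c1.png

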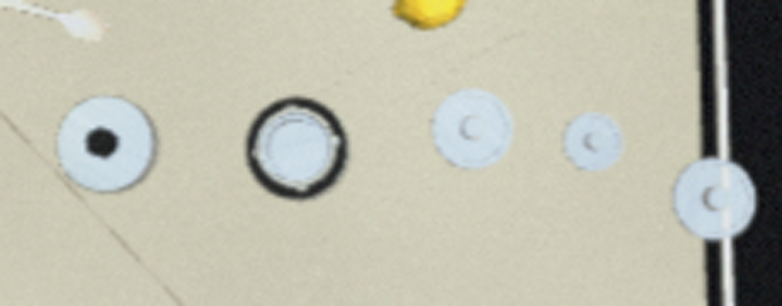

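The caddy stands out by its black sealing ring. The lid at top-view (324,226), at (0.484,-0.120), measures 51 mm, so it is the 52.4 mm one. I'll move over it now.

```bash
python3 - <<'E'
from h import *
a=grab("top")
print("cap",onplane(a,[[180.6,226.9]],.044),onplane(a,[[179.8,226.6]],.069))
px=a["pixels"].astype(int)
m=(px.sum(2)<330)
m[:,:215]=0;m[:,262:]=0;m[:205]=0;m[252:]=0
k=max(cv2.findContours(m.astype(np.uint8),0,1)[0],key=cv2.contourArea)
(c,ax,an)=cv2.fitEllipse(k);print(c,ax,onplane(a,[c],.081))
E
python3 -m creep '[[0.05, 0.038, -0.028, 0.01, 0, 0, 0], [0.05, 0.038, -0.028, 0.01, 0, 0, 0], [0.05, 0.038, -0.028, 0.01, 0, 0, 0], [0.05, 0.038, -0.028, 0.01, 0, 0, 0], [0.05, 0.038, -0.028, 0.01, 0, 0, 0]]'
python3 -m creep '[[0.05, 0.038, -0.028, 0.01, 0, 0, 0], [0.05, 0.038, -0.028, 0.01, 0, 0, 0], [0.05, 0.038, -0.028, 0.01, 0, 0, 0], [0.05, 0.038, -0.028, 0.01, 0, 0, 0], [0.05, 0, 0, 0, 0, 0, 0]]'
```

```text
cap [[0.48171132 0.30800241 0.044     ]] [[0.48150975 0.30632491 0.069     ]]
(236.82493591308594, 228.1905059814453) (28.408321380615234, 28.836830139160156) [[0.47558985 0.14042354 0.081     ]]
clock: 0.75
tcp_pos: [0.3745, -0.3266, 0.1933]
ee_rot: [[0.897, 0.442, 0.0], [0.442, -0.897, -0.0], [0.0, 0.0, -1.0]]
force: [1.0, -0.1, -0.5]
gripper_width: 0.0574
gripper_force: 0.0
clock: 1.25
tcp_pos: [0.4616, -0.1553, 0.1521]
ee_rot: [[0.894, 0.448, -0.001], [0.448, -0.894, 0.003], [-0.0, -0.003, -1.0]]
force: [-0.6, -0.5, -0.4]
gripper_width: 0.05
gripper_force: 0.0
```

Run:
```python
from h import *
np.set_printoptions(precision=4,suppress=True)
w=grab("wrist","pics/w1.png");print(w["world_from_camera"],w["intrinsics"][0,0]);print(env.read_state()["tcp_pos"])
print(proj(w,[[.484,-.1195,.005],[.484,-.1195,.019]]))
```

```text
[[ 0.448  -0.8595 -0.2461  0.529 ]
 [-0.894  -0.4317 -0.1198 -0.1219]
 [-0.0033  0.2737 -0.9618  0.2935]
 [ 0.      0.      0.      1.    ]] 316.3584026021583
[ 0.4611 -0.1579  0.1528]
[[232.0836 151.3247]
 [230.8842 153.5088]]
```

View pics/w1.png

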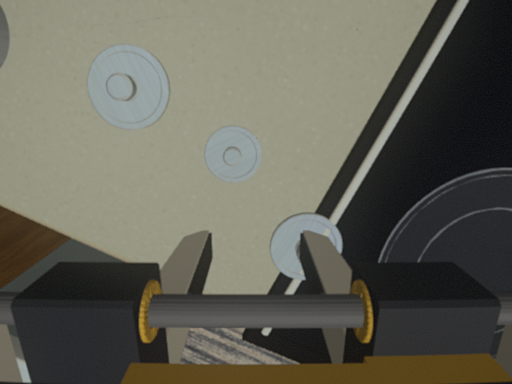

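The wrist view shows the small lid at (232,153), where the top-view estimate predicted it. The large lid is at (128,87), and another lies under the gripper at (306,246). Next I'll measure the small one precisely.

```bash
cat >> h.py <<'E'
def disc(d,P,z,r,f=None):
    "fit blue-grey disc near predicted point P; returns centre on plane z and diam"
    u=proj(d,[[P[0],P[1],z]])[0]; px=d["pixels"].astype(int)
    m=((px[...,0]>px[...,2]+4)&(px[...,0]>80)).astype(np.uint8)
    mm=np.zeros_like(m); cv2.circle(mm,tuple(int(round(v)) for v in u),r,1,-1)
    ks=cv2.findContours(m*mm,0,1)[0]; k=max(ks,key=cv2.contourArea)
    q=onplane(d,k.reshape(-1,2),z)
    c,ax,_=cv2.fitEllipse((q[:,:2]*1e4).astype(np.float32)); return np.array(c)/1e4,np.array(ax)/1e4
def delta(t):
    s=env.read_state(); R=np.array(s["ee_rot"]); d=np.array(t)-s["tcp_pos"]
    print("tcp",np.round(s["tcp_pos"],4),"F",np.round(s["force"],1),"w",round(float(s["gripper_width"]),4),"delta tool",np.round(R.T@d,4),"t",s["clock"])
E
python3 - <<'E'
from h import *
w=grab("wrist");c,ax=disc(w,(.484,-.1195),.004,45);print(c,ax);delta([*c,.06]);print(np.array(env.read_state()["ee_rot"]).round(4))
E
```

```text
[ 0.48148477 -0.12105834] [0.05006751 0.0503202 ]
tcp [ 0.4608 -0.1596  0.1533] F [ 0.8 -1.3 -0.5] w 0.0498 delta tool [ 0.0357 -0.0252  0.0933] t 1.35
[[ 8.952e-01  4.457e-01 -8.000e-04]
 [ 4.457e-01 -8.952e-01 -0.000e+00]
 [-8.000e-04 -4.000e-04 -1.000e+00]]
```

```bash
python3 -m creep '[[0.05, 0.018, -0.0125, 0.03, 0, 0, 0], [0.05, 0.018, -0.0125, 0.03, 0, 0, 0], [0.05, 0, 0, 0.033, 0, 0, 0], [0.05, 0, 0, 0, 0, 0, 0], [0.05, 0, 0, 0, 0, 0, 0]]'
python3 - <<'E'
from h import *
w=grab("wrist");c,ax=disc(w,(.4815,-.121),.004,70);print(c,ax);delta([*c,.0325])
cv2.imwrite("pics/w2.png",w["pixels"])
E
```

```text
clock: 1.85
tcp_pos: [0.4813, -0.1234, 0.061]
ee_rot: [[0.897, 0.441, -0.001], [0.441, -0.897, 0.0], [-0.001, -0.001, -1.0]]
force: [-0.0, -1.3, 0.3]
gripper_width: 0.0502
gripper_force: 0.0
[ 0.48133491 -0.12127617] [0.05034162 0.05082227]
tcp [ 0.4825 -0.1237  0.0622] F [0.6 0.1 1.7] w 0.0503 delta tool [ 0.     -0.0028  0.0297] t 1.9
```

View pics/w2.png

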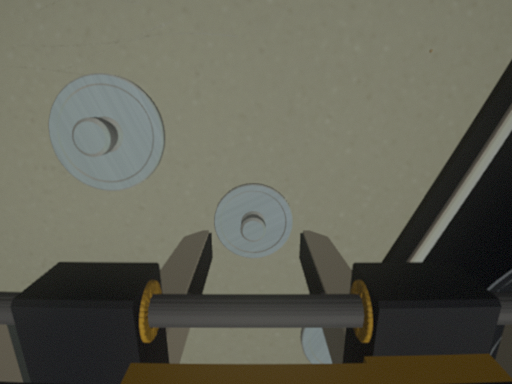

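The lid sits at (253,219), between the fingers and about 2 mm to the left, so the grasp is lined up. Descend and grip.

```bash
python3 -m creep '[[0.05, 0, -0.002, 0.015, 0, 0, 0], [0.05, 0, 0, 0.009, 0, 0, 0], [0.05, 0, 0, 0.005, 0, 0, 0], [0.05, 0, 0, 0, 0, 0, 0], [0.05, 0, 0, 0, 0, 0, 0]]'
python3 -m creep '[[0.005, 0, 0, 0, 0, 0, 0], [0.005, 0, 0, 0, 0, 0, 0], [0.005, 0, 0, 0, 0, 0, 0], [0.005, 0, 0, 0, 0, 0, 0], [0.005, 0, 0, 0, 0, 0, 0]]'
```

```text
clock: 2.4
tcp_pos: [0.4815, -0.1207, 0.0323]
ee_rot: [[0.897, 0.443, 0.001], [0.443, -0.897, -0.0], [0.0, 0.0, -1.0]]
force: [0.8, -0.3, 0.1]
gripper_width: 0.0499
gripper_force: 0.0
clock: 2.9
tcp_pos: [0.4812, -0.1204, 0.0317]
ee_rot: [[0.897, 0.443, 0.0], [0.443, -0.897, -0.0], [0.0, 0.0, -1.0]]
force: [-0.5, -0.4, 0.3]
gripper_width: 0.0145
gripper_force: 29.9
```

```bash
python3 -m creep '[[0.005, 0, 0, -0.02, 0, 0, 0], [0.005, 0, 0, -0.04, 0, 0, 0], [0.005, 0, 0, -0.04, 0, 0, 0], [0.005, 0, 0, -0.04, 0, 0, 0], [0.005, 0, 0, -0.03, 0, 0, 0]]'
python3 -m creep '[[0.005, 0.005, -0.0295, 0, 0, 0, 0], [0.005, 0.005, -0.0295, 0, 0, 0, 0], [0.005, 0.005, -0.0295, 0, 0, 0, 0], [0.005, 0.005, -0.0295, 0, 0, 0, 0]]'
python3 -m creep '[[0.005, 0.005, -0.0295, 0, 0, 0, 0], [0.005, 0.005, -0.0295, 0, 0, 0, 0], [0.005, 0.005, -0.0295, 0, 0, 0, 0], [0.005, 0.005, -0.0295, 0, 0, 0, 0], [0.005, 0, 0, 0, 0, 0, 0]]'
python3 - <<'E'
from h import *
w=grab("wrist","pics/w3.png");delta([.4756,.1404,.1315])
s=env.read_state();p=np.array(s["tcp_pos"]);R=np.array(s["ee_rot"])
print(proj(w,[[.4756,.1404,.104],p+R@[0,0,.0325]]))
E
```

```text
clock: 3.4
tcp_pos: [0.4816, -0.1205, 0.2045]
ee_rot: [[0.897, 0.443, 0.002], [0.443, -0.897, -0.001], [0.002, 0.002, -1.0]]
force: [-0.5, -1.5, -0.5]
gripper_width: 0.0145
gripper_force: 30.0
clock: 3.8
tcp_pos: [0.4462, -0.0048, 0.2016]
ee_rot: [[0.897, 0.442, 0.0], [0.442, -0.897, 0.0], [0.0, -0.0, -1.0]]
force: [0.4, 0.0, -1.3]
gripper_width: 0.0145
gripper_force: 30.0
clock: 4.3
tcp_pos: [0.4114, 0.1115, 0.2015]
ee_rot: [[0.895, 0.446, -0.0], [0.446, -0.895, 0.001], [0.0, -0.001, -1.0]]
force: [0.8, -0.2, -0.8]
gripper_width: 0.0147
gripper_force: 30.0
tcp [0.4119 0.1101 0.2016] F [-0.3 -0.6 -0.4] w 0.0146 delta tool [0.0705 0.0012 0.0701] t 4.35
[[259.68429312 113.7011111 ]
 [258.44880127 238.47411779]]
```

View pics/w3.png

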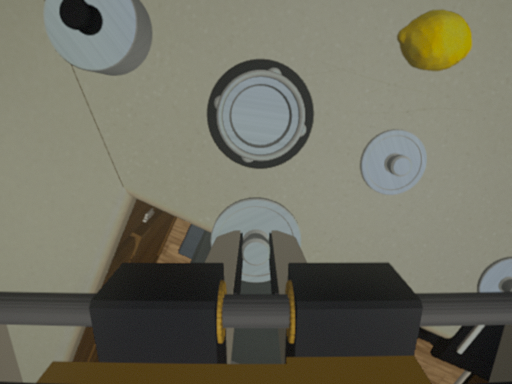

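The caddy mouth is at (261,114), with the ring and catch balls visible. The lid hangs level in the fingers at about (255,240). I'll measure both in this same view.

Run:
```python
from h import *
np.set_printoptions(precision=4,suppress=True)
w=grab("wrist");px=w["pixels"].astype(int);s=env.read_state();p=np.array(s["tcp_pos"])
def fit(k,z):
    q=onplane(w,k,z);c,ax,_=cv2.fitEllipse((q[:,:2]*1e4).astype(np.float32));return np.array(c)/1e4,np.array(ax)/1e4
m=(px.sum(2)<200).astype(np.uint8);m[:,:190]=0;m[:,330:]=0;m[185:]=0
k=max(cv2.findContours(m,0,1)[0],key=cv2.contourArea).reshape(-1,2);print("ring",*fit(k,.0805))
# inner: blob of non-dark inside ring -> rim top
hull=np.zeros_like(m);cv2.fillPoly(hull,[cv2.convexHull(k)],1)
inn=((px[...,0]>px[...,2]+4)&(px.sum(2)>300)&(hull>0)).astype(np.uint8)
inn=cv2.morphologyEx(inn,cv2.MORPH_OPEN,np.ones((21,21),np.uint8))
k=max(cv2.findContours(inn,0,1)[0],key=cv2.contourArea).reshape(-1,2);print("rim",*fit(k,.1))
# lid in hand: front arc, circle of known radius
from scipy.optimize import least_squares
b=((px[...,0]>px[...,2]+4)&(px.sum(2)>330)).astype(np.uint8);b[:190]=0
pts=[]
for u in range(213,302,3):
    v=np.where(b[190:260,u])[0]
    if len(v):pts.append([u,190+v[0]])
pts=np.array(pts);z=p[2]-.0325+.005
q=onplane(w,pts,z)[:,:2]
for r in(.0262,None):
    f=(lambda x:np.hypot(*(q-x[:2]).T)-r) if r else (lambda x:np.hypot(*(q-x[:2]).T)-x[2])
    o=least_squares(f,[*p[:2],.026],loss="soft_l1",f_scale=.0005);print("lid",o.x,np.abs(o.fun).mean(),len(q))
R=np.array(s["ee_rot"]);print("lid-tcp tool",R.T@np.r_[o.x[:2]-p[:2],0],p)
```

```text
ring [0.4741 0.1392] [0.0843 0.0845]
rim [0.4745 0.1395] [0.0419 0.0421]
lid [0.4108 0.1096 0.026 ] 0.000149142233257692 30
lid [0.4111 0.1098 0.0258] 0.0001322630277602725 30
lid-tcp tool [-0.0007 -0.0011 -0.    ] [0.4123 0.1092 0.2016]
```

```bash
python3 -m creep '[[0.005, 0.0233, 0.0005, 0, 0, 0, 0], [0.005, 0.0233, 0.0005, 0, 0, 0, 0], [0.005, 0.0233, 0.0005, 0.02, 0, 0, 0], [0.005, 0, 0, 0.03, 0, 0, 0], [0.005, 0, 0, 0, 0, 0, 0]]'
python3 - <<'E'
from h import *
np.set_printoptions(precision=4,suppress=True)
w=grab("wrist","pics/w4.png");s=env.read_state();p=np.array(s["tcp_pos"])
print(p,proj(w,[[.4743,.1393,.0805],[.4743,.1393,.104],p-[0,0,.0275]]))
E
```

```text
clock: 4.9
tcp_pos: [0.4735, 0.1369, 0.1472]
ee_rot: [[0.897, 0.442, -0.008], [0.442, -0.897, -0.002], [-0.008, -0.002, -1.0]]
force: [-1.2, 0.1, -1.6]
gripper_width: 0.0148
gripper_force: 30.0
[0.4742 0.1371 0.1494] [[253.4081 215.5241]
 [253.0968 228.2573]
 [256.1234 241.7974]]
```

View pics/w4.png

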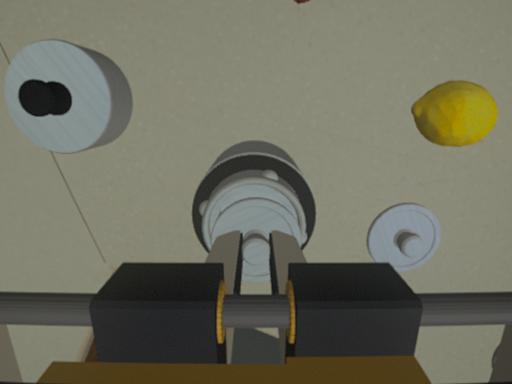

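The lid is above the mouth. The ring spans columns 193 to 316 and its centre is about (254,215). I'll fit both once more in this view before lowering.

```bash
cat > m.py <<'E'
from h import *
from scipy.optimize import least_squares
np.set_printoptions(precision=4,suppress=True)
w=grab("wrist");px=w["pixels"].astype(int);s=env.read_state();p=np.array(s["tcp_pos"]);R=np.array(s["ee_rot"])
def cfit(pts,z,r,x0):
    q=onplane(w,pts,z)[:,:2]
    o=least_squares(lambda x:np.hypot(*(q-x).T)-r,x0,loss="soft_l1",f_scale=.0005);return o.x,np.abs(o.fun).mean(),len(q)
u=proj(w,[[.4743,.1393,.0805]])[0].astype(int)
dark=px.sum(2)<200
rows=range(u[1]-25,u[1]+20,2);ring=[]
for v in rows:
    x=np.where(dark[v,u[0]-80:u[0]+80])[0]+u[0]-80
    ring+=[[x[0],v],[x[-1],v]]
print("ring",*[a for a in (c:=cfit(np.array(ring),.0805,.043,p[:2]))])
# lid front edge: strongest vertical brightness gradient near projected disc edge
g=cv2.GaussianBlur(cv2.cvtColor(w["pixels"],6),(3,3),0).astype(float);gy=np.abs(cv2.Sobel(g,-1,0,1))
lz=p[2]-.0275;lid=[]
for a in np.radians(np.arange(-55,56,5)):
    e=proj(w,[p+R@[(.0262-.0007)*np.cos(a),.0262*np.sin(a)-.001,.0275]])[0].round().astype(int)
    seg=gy[e[1]-5:e[1]+6,e[0]];lid.append([e[0],e[1]-5+seg.argmax()])
l=cfit(np.array(lid),lz,.0262,p[:2]);print("lid",*l)
print("move tool",R.T@np.r_[c[0]-l[0],0],"tcp",p,s["clock"])
o=w["pixels"].copy()
for x in lid:cv2.circle(o,tuple(map(int,x)),1,(0,0,255),-1)
for x in ring:cv2.circle(o,tuple(map(int,x)),1,(0,255,0),-1)
cv2.imwrite("pics/w5.png",cv2.resize(o[120:270,170:340],None,fx=4,fy=4))
E
python3 m.py
```

```text
File "m.py", line 14
    print("ring",*[a for a in (c:=cfit(np.array(ring),.0805,.043,p[:2]))])
                               ^^^^^^^^^^^^^^^^^^^^^^^^^^^^^^^^^^^^^^^^
SyntaxError: assignment expression cannot be used in a comprehension iterable expression
```

```bash
sed -i 's/^print("ring".*/c=cfit(np.array(ring),.0805,.043,p[:2]);print("ring",*c)/' m.py; python3 m.py
```

```text
ring [0.4727 0.1386] 0.0005564603507008058 46
lid [0.4753 0.1381] 0.00036270588621556486 23
move tool [-0.0021 -0.0016  0.    ] tcp [0.4752 0.1374 0.1512] 5.0
```

View pics/w5.png

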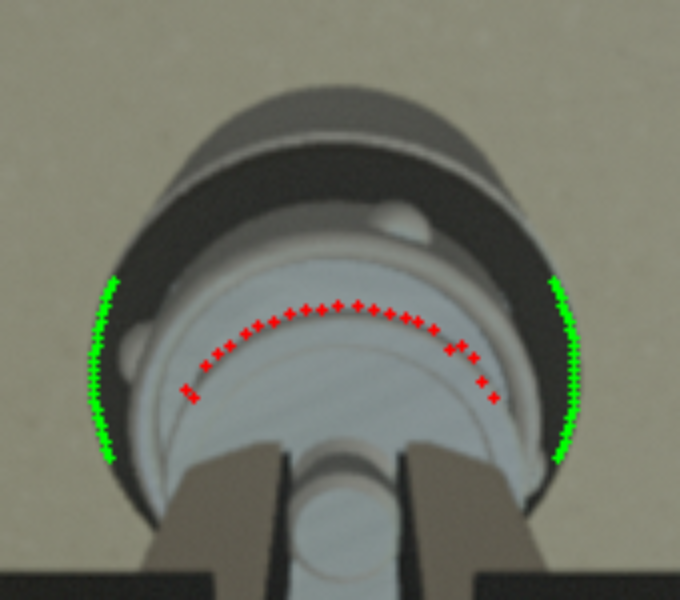

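The red points follow the lid's front edge and the green ones the ring's sides. I'll add the ring's front arc for the depth direction and average a few frames.

```bash
sed -i 's/^c=cfit/for x in range(u[0]-30,u[0]+31,3):\n    y=np.where(dark[u[1]-75:u[1]-35,x])[0]\n    if len(y):ring.append([x,u[1]-75+y[0]])\nc=cfit/' m.py; sed -i 's/mv_//; /imwrite/d' m.py; for i in 1 2 3 4; do python3 m.py; done
python3 - <<'E'
from h import *
w=grab("wrist")
for x in(240,254,268):print(w["pixels"][146:172,x].astype(int).sum(1).tolist())
E
```

```text
ring [0.4735 0.139 ] 0.0004760686072677853 67
lid [0.4763 0.1383] 0.00029385338251992216 23
move tool [-0.0022 -0.0019 -0.    ] tcp [0.476  0.1378 0.1525] 5.05
ring [0.4734 0.1389] 0.0004929631728353434 67
lid [0.477  0.1386] 0.0002292965899524135 23
move tool [-0.0031 -0.0019 -0.    ] tcp [0.4765 0.138  0.1532] 5.1
ring [0.4735 0.1389] 0.0004657151140675547 67
lid [0.4774 0.1388] 0.0002316554505624551 23
move tool [-0.0035 -0.0019 -0.    ] tcp [0.4767 0.1382 0.1535] 5.15
ring [0.4734 0.1389] 0.0004567404929403238 67
lid [0.4774 0.1391] 0.0003200407322483254 23
move tool [-0.0037 -0.0016 -0.    ] tcp [0.4767 0.1384 0.1535] 5.2
[383, 306, 244, 236, 243, 245, 237, 238, 238, 238, 234, 250, 305, 335, 268, 167, 127, 128, 125, 133, 132, 128, 130, 130, 121, 142]
[242, 237, 244, 239, 244, 240, 241, 239, 243, 234, 262, 346, 353, 251, 144, 127, 124, 136, 128, 131, 133, 133, 136, 137, 130, 129]
[393, 328, 257, 240, 235, 240, 234, 236, 238, 239, 237, 229, 279, 353, 364, 241, 133, 128, 127, 140, 133, 129, 136, 126, 132, 127]
```

```bash
python3 -m creep '[[0.005, -0.0024, -0.0013, 0.008, 0, 0, 0], [0.005, 0, 0, 0, 0, 0, 0], [0.005, 0, 0, 0, 0, 0, 0], [0.005, 0, 0, 0, 0, 0, 0], [0.005, 0, 0, 0, 0, 0, 0]]' ; for i in 1 2 3; do python3 m.py; done
```

```text
clock: 5.75
tcp_pos: [0.4731, 0.1387, 0.1438]
ee_rot: [[0.897, 0.443, 0.0], [0.443, -0.897, 0.0], [0.0, 0.0, -1.0]]
force: [-0.5, 0.4, -0.6]
gripper_width: 0.0142
gripper_force: 30.0
ring [0.4735 0.139 ] 0.00046821972064876584 67
lid [0.4741 0.1394] 0.00020608189208058756 23
move tool [-0.0007  0.0001 -0.    ] tcp [0.4731 0.1387 0.1437] 5.8
ring [0.4735 0.139 ] 0.0004647264934049424 67
lid [0.4741 0.1394] 0.00020602054293337036 23
move tool [-0.0007  0.0001 -0.    ] tcp [0.4731 0.1387 0.1438] 5.85
ring [0.4735 0.139 ] 0.00046631365697347794 67
lid [0.4741 0.1393] 0.0002714712165675031 23
move tool [-0.0007  0.     -0.    ] tcp [0.4732 0.1386 0.1437] 5.9
```

```bash
python3 -m creep '[[0.005, 0, 0, 0.006, 0, 0, 0], [0.005, 0, 0, 0.003, 0, 0, 0], [0.005, 0, 0, 0, 0, 0, 0], [0.005, 0, 0, 0, 0, 0, 0], [0.005, 0, 0, 0, 0, 0, 0]]'|egrep 'tcp|force'; python3 -m creep '[[0.005, 0, 0, 0.0015, 0, 0, 0], [0.005, 0, 0, 0, 0, 0, 0], [0.005, 0, 0, 0.001, 0, 0, 0], [0.005, 0, 0, 0, 0, 0, 0], [0.005, 0, 0, 0, 0, 0, 0]]'|egrep 'tcp|force'
```

```text
tcp_pos: [0.4731, 0.1386, 0.1347]
force: [0.1, -1.2, 0.2]
gripper_force: 30.0
tcp_pos: [0.473, 0.1386, 0.1321]
force: [0.4, 0.8, -0.1]
gripper_force: 30.0
```

```bash
python3 -m creep '[[0.005, 0, 0, 0.0006, 0, 0, 0], [0.005, 0, 0, 0, 0, 0, 0], [0.005, 0, 0, 0.0005, 0, 0, 0], [0.005, 0, 0, 0, 0, 0, 0], [0.005, 0, 0, 0, 0, 0, 0]]'|egrep 'tcp|force'; python3 m.py
```

```text
tcp_pos: [0.473, 0.1386, 0.131]
force: [-0.7, -0.3, 0.2]
gripper_force: 30.0
ring [0.4735 0.1389] 0.00038813036581628887 67
lid [0.4739 0.1392] 0.0003431008367555357 23
move tool [-0.0005  0.0001  0.    ] tcp [0.473  0.1386 0.131 ] 7.45
```

```bash
python3 -m creep '[[0.005, 0, 0, 0.0004, 0, 0, 0], [0.005, 0, 0, 0, 0, 0, 0], [0.03, 0, 0, 0, 0, 0, 0], [0.04, 0, 0, 0, 0, 0, 0], [0.04, 0, 0, 0, 0, 0, 0]]'|egrep 'tcp|force|width'; python3 -m creep '[[0.04, 0, 0, -0.01, 0, 0, 0], [0.04, 0, 0, -0.04, 0, 0, 0], [0.04, -0.03, 0, -0.03, 0, 0, 0], [0.04, -0.03, 0, 0, 0, 0, 0], [0.04, 0, 0, 0, 0, 0, 0]]'|egrep 'tcp|force|width'
python3 - <<'E'
from h import *
w=grab("wrist");u=proj(w,[[.4735,.139,.1]])[0].astype(int);print(u)
cv2.imwrite("pics/w6.png",cv2.resize(w["pixels"][max(0,u[1]-80):u[1]+80,u[0]-90:u[0]+90],None,fx=3.7,fy=3.7))
E
```

```text
tcp_pos: [0.4731, 0.1386, 0.1307]
force: [-0.3, 0.2, 0.7]
gripper_width: 0.0343
gripper_force: 0.0
tcp_pos: [0.4181, 0.1114, 0.2124]
force: [0.3, 0.7, -0.8]
gripper_width: 0.04
gripper_force: 0.0
[255 124]
```

View pics/w6.png

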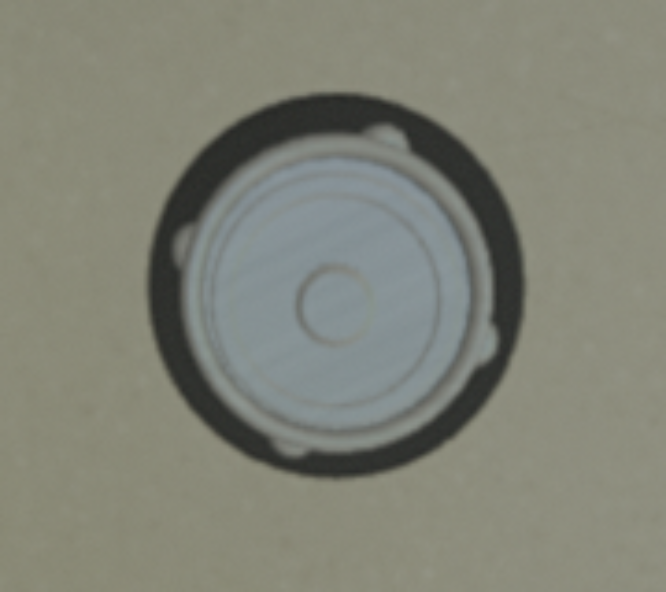

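The lid is in the mouth, but I can't tell from the picture alone whether it is centred and flat. I'll check with brightness profiles across and along it.

Run:
```python
from h import *
F=[grab("wrist") for _ in range(8)];w=F[0]
I=np.mean([f["pixels"].astype(float).sum(2) for f in F],0)
u=proj(w,[[.4735,.139,.104]])[0];print(u)
def prof(P0,d,z):
    ts=np.arange(-38,38.1,1.0);Q=[[P0[0]+d[0]*t/1e3,P0[1]+d[1]*t/1e3,z] for t in ts];q=proj(w,Q).astype(np.float32)
    v=cv2.remap(I.astype(np.float32),q[:,0].reshape(1,-1),q[:,1].reshape(1,-1),cv2.INTER_CUBIC)[0]
    return ts,v
R=np.array(env.read_state()["ee_rot"])
for n,d in(("y",R[:,1]),("x",R[:,0]),("d1",(R[:,0]+R[:,1])/2**.5),("d2",(R[:,0]-R[:,1])/2**.5)):
    t,v=prof((.4735,.139),d,.104)
    print(n," ".join(f"{int(a)}:{int(b)}" for a,b in zip(t,v)if abs(a)>14))
```

```text
[255.24767424 126.43779297]
y -38:132 -37:136 -36:142 -35:141 -34:136 -33:150 -32:261 -31:367 -30:432 -29:413 -28:372 -27:413 -26:387 -25:415 -24:434 -23:429 -22:424 -21:421 -20:423 -19:421 -18:421 -17:422 -16:425 -15:427 15:428 16:431 17:433 18:435 19:435 20:435 21:411 22:380 23:422 24:431 25:426 26:423 27:427 28:370 29:286 30:327 31:384 32:414 33:325 34:164 35:136 36:147 37:149 38:142
x -38:236 -37:143 -36:140 -35:147 -34:144 -33:196 -32:335 -31:408 -30:402 -29:351 -28:322 -27:384 -26:422 -25:425 -24:417 -23:401 -22:410 -21:430 -20:425 -19:421 -18:421 -17:422 -16:422 -15:421 15:422 16:428 17:433 18:432 19:431 20:425 21:412 22:426 23:431 24:428 25:408 26:421 27:429 28:380 29:354 30:394 31:401 32:355 33:240 34:144 35:136 36:139 37:138 38:136
d1 -38:220 -37:133 -36:143 -35:144 -34:138 -33:160 -32:287 -31:394 -30:431 -29:409 -28:349 -27:367 -26:402 -25:427 -24:426 -23:417 -22:412 -21:421 -20:422 -19:421 -18:423 -17:425 -16:425 -15:427 15:431 16:431 17:431 18:431 19:432 20:426 21:390 22:405 23:426 24:422 25:415 26:422 27:436 28:387 29:307 30:354 31:394 32:398 33:305 34:158 35:140 36:143 37:146 38:144
d2 -38:169 -37:143 -36:148 -35:144 -34:144 -33:272 -32:401 -31:393 -30:346 -29:295 -28:328 -27:412 -26:431 -25:432 -24:427 -23:393 -22:386 -21:423 -20:429 -19:424 -18:420 -17:423 -16:425 -15:423 15:423 16:430 17:432 18:431 19:434 20:434 21:422 22:425 23:432 24:427 25:385 26:399 27:412 28:368 29:389 30:417 31:377 32:296 33:187 34:130 35:134 36:133 37:135 38:134
```

The profiles show the lid edge about 26 mm either side of centre, within roughly 1 mm, inside the 57 mm recess. So it is seated flat. Now the cap.

```bash
python3 -m creep '[[0.05, 0.0162, -0.0295, 0, 0, 0, 0], [0.05, 0.0162, -0.0295, 0, 0, 0, 0], [0.05, 0.0162, -0.0295, 0, 0, 0, 0], [0.05, 0.0162, -0.0295, 0, 0, 0, 0], [0.05, 0.0162, -0.0295, 0, 0, 0, 0]]'|egrep 'tcp|force|width'
python3 -m creep '[[0.05, 0, 0, 0, 0, 0, 0], [0.05, 0, 0, 0, 0, 0, 0]]'|egrep 'tcp|force|width'
cat > cap.py <<'E'
from h import *
import sys
np.set_printoptions(precision=4,suppress=True)
w=grab("wrist");px=w["pixels"].astype(int);P=(.4795,.306)
u=proj(w,[[*P,.044]])[0].astype(int);k=proj(w,[[*P,.069]])[0].astype(int);print(u,k)
m=(px.sum(2)<150).astype(np.uint8);mm=np.zeros_like(m);cv2.circle(mm,tuple(map(int,k)),35,1,-1)
c=max(cv2.findContours(m*mm,0,1)[0],key=cv2.contourArea);(x,r)=cv2.minEnclosingCircle(c)
e=cv2.fitEllipse(c);print("knob",e,onplane(w,[e[0]],.06))
try:print("top",disc(w,P,.044,75))
except Exception as ex:print(ex)
delta([*onplane(w,[e[0]],.06)[0][:2],.071])
E
python3 cap.py
```

```text
tcp_pos: [0.4265, 0.2817, 0.2103]
force: [1.2, 0.5, 0.2]
gripper_width: 0.05
gripper_force: 0.0
tcp_pos: [0.4263, 0.2807, 0.21]
force: [-0.2, -0.0, 0.3]
gripper_width: 0.0498
gripper_force: 0.0
[256 124] [256 125]
knob ((255.24794006347656, 123.72871398925781), (25.0377197265625, 25.579984664916992), 159.53338623046875) [[0.4801 0.3078 0.06  ]]
top (array([0.4808, 0.3075]), array([0.0795, 0.0804]))
tcp [0.4264 0.28   0.2101] F [-1.1  0.7 -0.9] w 0.0502 delta tool [ 0.0607 -0.0012  0.139 ] t 9.65
```

```bash
python3 -m creep '[[0.05, 0.0305, -0.0005, 0.01, 0, 0, 0], [0.05, 0.0305, -0.0005, 0.03, 0, 0, 0], [0.05, 0, 0, 0.04, 0, 0, 0], [0.05, 0, 0, 0.02, 0, 0, 0], [0.05, 0, 0, 0, 0, 0, 0]]'|egrep 'tcp|force|width'
python3 -m creep '[[0.05, 0, 0, 0, 0, 0, 0], [0.05, 0, 0, 0, 0, 0, 0]]'|egrep 'tcp|force|width'; python3 cap.py
```

```text
tcp_pos: [0.4785, 0.3055, 0.1063]
force: [-0.1, 0.2, -1.2]
gripper_width: 0.0502
gripper_force: 0.0
tcp_pos: [0.4821, 0.3082, 0.113]
force: [0.1, 0.3, 0.2]
gripper_width: 0.0503
gripper_force: 0.0
[256 222] [257 236]
knob ((255.02328491210938, 227.43797302246094), (36.290992736816406, 45.246070861816406), 0.39337486028671265) [[0.481  0.3082 0.06  ]]
top (array([0.4815, 0.3077]), array([0.0768, 0.0808]))
tcp [0.4822 0.3084 0.1131] F [-0.2  1.1  0.7] w 0.0497 delta tool [-0.0013 -0.0004  0.0421] t 10.4
```

```bash
python3 -m creep '[[0.05, -0.001, -0.0004, 0.02, 0, 0, 0], [0.05, 0, 0, 0.014, 0, 0, 0], [0.05, 0, 0, 0.0085, 0, 0, 0], [0.05, 0, 0, 0, 0, 0, 0], [0.05, 0, 0, 0, 0, 0, 0]]'|egrep 'tcp|force|width'
python3 -m creep '[[0.005, 0, 0, 0, 0, 0, 0], [0.005, 0, 0, 0, 0, 0, 0], [0.005, 0, 0, 0, 0, 0, 0], [0.005, 0, 0, 0, 0, 0, 0], [0.005, 0, 0, 0, 0, 0, 0]]'|egrep 'tcp|force|width'
```

```text
tcp_pos: [0.4799, 0.3081, 0.0693]
force: [-3.4, -1.3, 7.2]
gripper_width: 0.0497
gripper_force: 3.6
tcp_pos: [0.4807, 0.3084, 0.0693]
force: [-0.6, -0.7, 5.6]
gripper_width: 0.0219
gripper_force: 30.9
```

```bash
python3 -m creep '[[0.005, 0, 0, -0.01, 0, 0, 0], [0.005, 0, 0, -0.03, 0, 0, 0], [0.005, 0, 0, -0.045, 0, 0, 0], [0.005, 0, 0, -0.04, 0, 0, 0], [0.005, 0, 0, -0.012, 0, 0, 0]]'|egrep 'tcp|force|width'
python3 -m creep '[[0.005, -0.0216, 0.0213, 0, 0, 0, 0], [0.005, -0.0216, 0.0213, 0, 0, 0, 0], [0.005, -0.0216, 0.0213, 0, 0, 0, 0], [0.005, -0.0216, 0.0213, 0, 0, 0, 0]]'|egrep 'tcp|force|width'
python3 -m creep '[[0.005, -0.0216, 0.0213, 0, 0, 0, 0], [0.005, -0.0216, 0.0213, 0, 0, 0, 0], [0.005, -0.0216, 0.0213, 0, 0, 0, 0], [0.005, 0, 0, 0, 0, 0, 0], [0.005, 0, 0, 0, 0, 0, 0]]'|egrep 'tcp|force|width'
cat > m2.py <<'E'
from h import *
from scipy.optimize import least_squares
np.set_printoptions(precision=4,suppress=True)
def cfit(w,pts,z,r,x0):
    q=onplane(w,pts,z)[:,:2]
    o=least_squares(lambda x:np.hypot(*(q-x[:2]).T)-(r or x[2]),[*x0,.04],loss="soft_l1",f_scale=.0005);return o.x,np.abs(o.fun).mean(),len(q)
w=grab("wrist","pics/w7.png");px=w["pixels"].astype(int);s=env.read_state();p=np.array(s["tcp_pos"]);R=np.array(s["ee_rot"])
u=proj(w,[[.4737,.1386,.0805]])[0].astype(int);m=(px.sum(2)<200).astype(np.uint8);mm=np.zeros_like(m);cv2.circle(mm,tuple(map(int,u)),65,1,-1)
k=max(cv2.findContours(m*mm,0,1)[0],key=cv2.contourArea).reshape(-1,2)
print("ring",c:=cfit(w,cv2.convexHull(k).reshape(-1,2),.0805,None,p[:2]))
g=cv2.GaussianBlur(cv2.cvtColor(w["pixels"],6),(3,3),0).astype(np.float32);cap=[]
for a in np.radians(np.arange(-80,81,4)):
    rr=np.arange(.034,.048,.0003);q=proj(w,[p+R@[r*np.cos(a),r*np.sin(a),.0255] for r in rr]).astype(np.float32)
    v=cv2.remap(g,q[:,:1],q[:,1:],1).ravel();d=np.abs(np.diff(cv2.blur(v,(1,5)).ravel()))
    cap.append(q[3:-4][d[3:-3].argmax()])
cap=np.array(cap);print("cap",l:=cfit(w,cap,p[2]-.0255,None,p[:2]),cfit(w,cap,p[2]-.0255,.042,p[:2])[0])
print("cap-tcp tool",R.T@np.r_[l[0][:2]-p[:2],0],"move",R.T@np.r_[c[0][:2]-l[0][:2],0],p,s["force"],s["clock"])
for x in cap.round().astype(int):cv2.circle(w["pixels"],tuple(map(int,x)),1,(0,0,255),-1)
for x in cv2.convexHull(k).reshape(-1,2):cv2.circle(w["pixels"],tuple(map(int,x)),1,(0,255,0),-1)
cv2.imwrite("pics/w8.png",w["pixels"])
E
python3 m2.py
```

```text
tcp_pos: [0.4818, 0.3092, 0.2112]
force: [0.6, 0.9, -0.9]
gripper_width: 0.0219
gripper_force: 30.7
tcp_pos: [0.4389, 0.1922, 0.2042]
force: [0.5, -0.3, -1.6]
gripper_width: 0.0215
gripper_force: 30.9
tcp_pos: [0.4099, 0.107, 0.2047]
force: [0.5, 0.5, -1.3]
gripper_width: 0.0214
gripper_force: 30.9
ring (array([0.474 , 0.1392, 0.0425]), np.float64(5.823135496946522e-05), 47)
cap (array([0.4106, 0.1075, 0.04  ]), np.float64(0.0007100923408893506), 41) [0.4086 0.1063 0.04  ]
cap-tcp tool [ 0.0004  0.0002 -0.    ] move [ 0.0709 -0.0004 -0.    ] [0.4101 0.1076 0.2048] [-0.4757  0.0845 -0.4495] 12.85
```

View pics/w8.png

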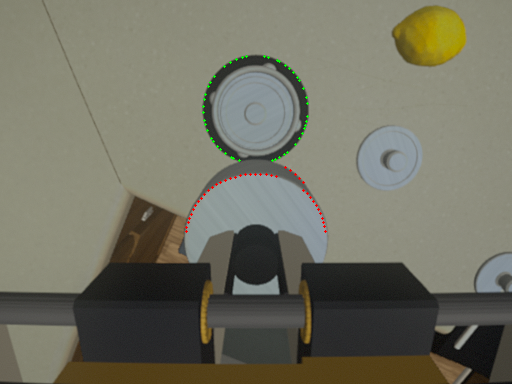

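The lid is seated and centred in the mouth at (256,110). The cap hangs centred in the gripper, its top edge centred near column 256. Next I'll move it over the neck and settle.

```bash
python3 -m creep '[[0.005, 0.0235, 0.0001, 0, 0, 0, 0], [0.005, 0.0235, 0.0001, 0, 0, 0, 0], [0.005, 0.0236, 0, 0, 0, 0, 0], [0.005, 0, 0, 0, 0, 0, 0], [0.005, 0, 0, 0, 0, 0, 0]]'|egrep 'tcp'
python3 -m creep '[[0.005, 0, 0, 0.02, 0, 0, 0], [0.005, 0, 0, 0.006, 0, 0, 0], [0.005, 0, 0, 0, 0, 0, 0], [0.005, 0, 0, 0, 0, 0, 0], [0.005, 0, 0, 0, 0, 0, 0]]'|egrep 'tcp|force|width'
python3 -c "
from h import *
delta([.4734,.1387,.1753]);print(np.round(env.read_state()['ee_rot'],4))"
```

```text
tcp_pos: [0.4732, 0.1393, 0.2043]
tcp_pos: [0.4739, 0.1385, 0.1801]
force: [-1.0, 0.4, -1.3]
gripper_width: 0.0218
gripper_force: 30.9
tcp [0.4739 0.1385 0.1801] F [-1.   0.4 -1.3] w 0.0218 delta tool [-0.0004 -0.0004  0.0048] t 13.85
[[ 8.966e-01  4.428e-01  1.300e-03]
 [ 4.428e-01 -8.966e-01  2.000e-04]
 [ 1.300e-03  3.000e-04 -1.000e+00]]
```

```bash
python3 -m creep '[[0.005, -0.0004, -0.0004, 0.005, 0, 0, 0], [0.005, 0, 0, 0.004, 0, 0, 0], [0.005, 0, 0, 0, 0, 0, 0], [0.005, 0, 0, 0, 0, 0, 0], [0.005, 0, 0, 0, 0, 0, 0]]'|egrep 'tcp|^force'
python3 -m creep '[[0.005, 0, 0, 0.002, 0, 0, 0], [0.005, 0, 0, 0.001, 0, 0, 0], [0.005, 0, 0, 0, 0, 0, 0], [0.005, 0, 0, 0, 0, 0, 0]]'|egrep 'tcp|^force'
python3 -m creep '[[0.005, 0, 0, 0.002, 0, 0, 0], [0.005, 0, 0, 0, 0, 0, 0], [0.005, 0, 0, 0, 0, 0, 0]]'|egrep 'tcp|^force'
```

```text
tcp_pos: [0.4731, 0.1386, 0.1702]
force: [0.4, -0.3, -1.0]
tcp_pos: [0.473, 0.1386, 0.1671]
force: [0.1, -0.4, -1.0]
tcp_pos: [0.473, 0.1386, 0.165]
force: [-0.4, 0.3, -1.4]
```

```bash
for i in 1; do python3 -m creep '[[0.005, 0, 0, 0.001, 0, 0, 0], [0.005, 0, 0, 0, 0, 0, 0], [0.005, 0, 0, 0, 0, 0, 0]]'|egrep 'tcp|^force'
python3 -m creep '[[0.005, 0, 0, 0.001, 0, 0, 0], [0.005, 0, 0, 0, 0, 0, 0], [0.005, 0, 0, 0, 0, 0, 0]]'|egrep 'tcp|^force'
python3 -m creep '[[0.005, 0, 0, 0.001, 0, 0, 0], [0.005, 0, 0, 0, 0, 0, 0], [0.005, 0, 0, 0, 0, 0, 0]]'|egrep 'tcp|^force'
python3 -m creep '[[0.005, 0, 0, 0.001, 0, 0, 0], [0.005, 0, 0, 0, 0, 0, 0], [0.005, 0, 0, 0, 0, 0, 0]]'|egrep 'tcp|^force'; done
```

```text
tcp_pos: [0.473, 0.1386, 0.1641]
force: [0.2, -0.2, -1.3]
tcp_pos: [0.4733, 0.1387, 0.1634]
force: [0.8, 0.7, -0.9]
tcp_pos: [0.4735, 0.1387, 0.1625]
force: [3.4, 0.8, 0.8]
tcp_pos: [0.4738, 0.1388, 0.1622]
force: [2.0, 0.1, 5.9]
```

```bash
python3 -m creep '[[0.005, 0.0007, 0, 0.001, 0, 0, 0], [0.005, 0, 0, 0, 0, 0, 0], [0.005, 0, 0, 0, 0, 0, 0]]'|egrep 'tcp|^force'
python3 -m creep '[[0.005, 0, 0, 0.001, 0, 0, 0], [0.005, 0, 0, 0, 0, 0, 0], [0.005, 0, 0, 0, 0, 0, 0]]'|egrep 'tcp|^force'
python3 -m creep '[[0.005, 0, 0, 0.001, 0, 0, 0], [0.005, 0, 0, 0, 0, 0, 0], [0.005, 0, 0, 0, 0, 0, 0]]'|egrep 'tcp|^force|ee|wid'
```

```text
tcp_pos: [0.4745, 0.1391, 0.1615]
force: [1.5, 0.8, 8.7]
tcp_pos: [0.4745, 0.1391, 0.1608]
force: [-1.3, -0.8, 9.9]
tcp_pos: [0.4744, 0.139, 0.1597]
ee_rot: [[0.897, 0.443, 0.002], [0.443, -0.897, 0.0], [0.002, 0.001, -1.0]]
force: [-1.1, 0.5, 9.9]
gripper_width: 0.0215
```

Force is rising as expected and the lateral load is small. I'll keep pressing in small steps.

```bash
python3 -m creep '[[0.005, 0, 0, 0.001, 0, 0, 0], [0.005, 0, 0, 0, 0, 0, 0], [0.005, 0, 0, 0, 0, 0, 0]]'|egrep 'tcp|^force'
python3 -m creep '[[0.005, 0, 0, 0.001, 0, 0, 0], [0.005, 0, 0, 0, 0, 0, 0], [0.005, 0, 0, 0, 0, 0, 0]]'|egrep 'tcp|^force'
python3 -m creep '[[0.005, 0, 0, 0.001, 0, 0, 0], [0.005, 0, 0, 0, 0, 0, 0], [0.005, 0, 0, 0, 0, 0, 0]]'|egrep 'tcp|^force'
python3 -m creep '[[0.005, 0, 0, 0.001, 0, 0, 0], [0.005, 0, 0, 0, 0, 0, 0], [0.005, 0, 0, 0, 0, 0, 0]]'|egrep 'tcp|^force|ee|wid'
```

```text
tcp_pos: [0.4744, 0.139, 0.1583]
force: [1.8, -0.5, 7.8]
tcp_pos: [0.4739, 0.1389, 0.1562]
force: [2.7, -0.2, 0.9]
tcp_pos: [0.4727, 0.1388, 0.1539]
force: [2.0, -0.1, -5.6]
tcp_pos: [0.4726, 0.1388, 0.1529]
ee_rot: [[0.897, 0.443, -0.003], [0.443, -0.897, -0.0], [-0.003, -0.001, -1.0]]
force: [1.0, 0.7, -10.8]
gripper_width: 0.022
```

```bash
python3 -m creep '[[0.005, 0, 0, 0.002, 0, 0, 0], [0.005, 0, 0, 0.001, 0, 0, 0], [0.005, 0, 0, 0, 0, 0, 0], [0.005, 0, 0, 0, 0, 0, 0]]'|egrep 'tcp|^force'
python3 -m creep '[[0.005, 0, 0, 0.001, 0, 0, 0], [0.005, 0, 0, 0.001, 0, 0, 0], [0.005, 0, 0, 0, 0, 0, 0], [0.005, 0, 0, 0, 0, 0, 0]]'|egrep 'tcp|^force|wid'
```

```text
tcp_pos: [0.4739, 0.139, 0.1515]
force: [1.7, 0.3, -4.8]
tcp_pos: [0.4741, 0.139, 0.1498]
force: [-0.0, 0.0, 3.4]
gripper_width: 0.0216
```

```bash
python3 -m creep '[[0.005, 0, 0, 0.001, 0, 0, 0], [0.005, 0, 0, 0.001, 0, 0, 0], [0.005, 0, 0, 0, 0, 0, 0], [0.005, 0, 0, 0, 0, 0, 0]]'|egrep 'tcp|^force'
python3 -m creep '[[0.005, 0, 0, 0.0005, 0, 0, 0], [0.005, 0, 0, 0, 0, 0, 0], [0.005, 0, 0, 0, 0, 0, 0]]'|egrep 'tcp|^force|wid'
```

```text
tcp_pos: [0.4742, 0.139, 0.1482]
force: [-2.6, -1.5, 9.0]
tcp_pos: [0.4742, 0.139, 0.1478]
force: [-2.4, -1.4, 9.8]
gripper_width: 0.0216
```

```bash
python3 -m creep '[[0.005, -0.0004, 0, 0.0008, 0, 0, 0], [0.005, 0, 0, 0, 0, 0, 0], [0.005, 0, 0, 0, 0, 0, 0], [0.005, 0, 0, 0, 0, 0, 0], [0.005, 0, 0, 0, 0, 0, 0]]'|egrep 'tcp|^force|wid'
python3 -c "
from h import *
for i in range(4):
  b=grab('side','pics/end.png');delta([.474,.139,.1475])"
```

```text
tcp_pos: [0.4741, 0.139, 0.1474]
force: [-2.6, -0.5, 11.4]
gripper_width: 0.0216
tcp [0.4741 0.139  0.1474] F [-2.  -0.3 11.1] w 0.0222 delta tool [-0.0001 -0.0001 -0.0001] t 20.4
tcp [0.4742 0.139  0.1474] F [-2.6 -0.4 10.5] w 0.0218 delta tool [-0.0002 -0.0001 -0.0001] t 20.45
tcp [0.4741 0.139  0.1474] F [-2.9 -0.2 11.5] w 0.0223 delta tool [-0.0001 -0.0001 -0.0001] t 20.5
tcp [0.4741 0.139  0.1474] F [-2.6 -0.7 11.2] w 0.0218 delta tool [-0.0001 -0.0001 -0.0001] t 20.55
```

```bash
python3 -c "
from bench import env
print(env.job_done())"
```

```text
the job is handed in; nothing more can be done
None
```

The caddy is closed and handed in at about 20.6 s: the inner lid is flat in its seat, the cap has clicked past the catch balls, and the arm is still pressing it down with about 12 N.

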